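# Stow the loose coaster in the sprung caddy

### The job

The cart is about to be rolled out over the door sill, so put the loose round coaster away in the coaster caddy: slide it along the tray without lifting it, up over the raised lip and back against the sprung plate, then bring its rear edge down behind the lip so that the spring clamps it, lying flat on the pocket floor. Go by feel and gently: the glaze chips if the coaster is rammed once the plate has reached its stop. Leave everything else on the cart as it stands.

Things in the scene. Friction and masses are not known exactly. Their poses are not given: they have to be found in the camera images.
- coaster: the loose coaster: plain round terracotta-brown glazed stoneware disc, 95 mm across (too wide to grip from above), 10 mm thick, square-edged, about 0.16 kg, lying flat on the tray before the caddy's mouth. Origin at the centre of its underside, z up; yaw means nothing. One fingertip, or two 40 to 60 mm apart that cradle the rim, set just above the tray behind it push it along.
- caddy: coaster caddy, screwed to the tray: teak cheeks (101 mm between them, 18 mm high, 8 mm thick, x -4 to 125 mm) and back wall (x 117 to 125 mm, 26 mm high). Origin at tray level on the middle line; +x into the pocket, y across, z up. In it lies a steel liner (ramp, lip, floor, sprung plate) bolted through slots, fixed up to 10 mm either way along x of the nominal places: feel for it.
- lip_nominal (a point): nominal middle of the liner's lip, 6 mm above the tray (the liner's x offset of up to 10 mm is not measured). Lip level from nominal x -4 to 0 mm, then sheer down to the pocket floor, 1.5 mm above the tray. A ramp rises to it from the tray at nominal x -20 mm. Fixed ears 14 mm high flare from the cheeks to 62 mm from the middle line at x -28 mm.
- plate_nominal (a point): nominal middle of the sprung plate's face (caddy x 92 mm at rest, same unmeasured offset): upright steel, 95 mm wide, 2 to 20 mm above the tray. It yields along +x: 4 N at rest plus 0.9 N per mm, 8 N at its solid stop 4.7 mm back, where force climbs at once. The rear edge clears the lip only with it over 3 mm back (7 N). A finger force over 15 N chips the coaster.
- seat_nominal (a point): nominal place of the clamped coaster's origin (caddy x 47.5 mm, same unmeasured offset; y 0 with 3 mm play each way; 1.5 mm above the tray, top 11.5 mm). While a finger presses it to the plate, friction holds the rear edge up at lip height: take it down with the pushing fingers, keeping them above the lip, back off, then slowly press the rear of its top (4 to 8 N) flat.
- coaster_stack: bystander: stack of square stoneware coasters with cork faces, 95 x 95 mm, 36 mm high; origin under its centre
- jigger: bystander: steel double-cone spirit measure, 68 mm high, 45 mm across its upper rim; origin under its centre
- corkscrew: bystander: steel wing corkscrew lying flat, about 180 mm long along its x, 92 mm across the wings, 34 mm high; origin on the tray under its gear housing
- carafe: bystander: empty green glass carafe with a steel twist cap, 92 mm across, 238 mm high; origin under its centre
- highball_a: bystander: clear tall highball glass, 68 mm across, 150 mm high; origin under its centre
- highball_b: bystander: its twin, 68 mm across, 150 mm high; origin under its centre
There are look-alikes about, which are no part of the job. Leave any pink or yellow look-alike of the caddy alone. Of the things shaped like the coaster, the terracotta one is meant.

How it is judged:
By the outcome, as a careful person would: the job done as asked, in the order asked, and still so for the second after the job is handed in, with the robot touching nothing.
It also fails if it takes over 58 s, if anything falls off the work surface, if the arm or the gripper's body presses on something with over 40 N, if the wrist force passes 120 N, or if a joint passes its speed limit or range.

### The arm

A 6-joint arm with a two-finger parallel gripper is mounted at the origin on the work surface. World frame = base frame: x ahead of the robot, y to its left, z up, the work surface at z = 0. Lengths are in m, angles in degrees, forces in N, time in s.
With the tool pointing down it reaches from about 0.35 to 1 m from the base axis. Payload 7.1 kg.
Tool frame: the origin (TCP) lies at the very end of the fingers, on their centre line; the grasp point (between the pads) lies 19 mm behind it; z points along the fingers, y is the line along which they close (so a half turn about z gives the same grasp; the last joint's range is limited). The gripper opens to 85 mm and grips with 20 to 120 N. Pads are 22 mm wide; open, the fingers measure 114 mm over their backs; the gripper's body (76 mm by 85 mm) begins 54 mm behind the grasp point. The pads swing forward as they close: fully open they stand 13 mm farther back than shut.
Start: joints at [-72.594, 24.242, 93.386, -0, 62.372, -1.089], TCP at [0.198, -0.593, 0.231] pointing down, gripper open.
Joint ranges: [-172.04, 172.04], [-51.8, 120.97], [4.93, 147.93], [-75.15, 255.16], [6.16, 154.13], [-145.62, 145.62]. Speed limits (degrees/s): [136.94, 136.94, 172.46, 180, 180, 180].

### API

Orientations are given as a 3x3 rotation matrix whose columns are the frame's x, y, z axes.
In Python, from plant import bot, capture, workorder gives the robot as it stands.
- The arm moves only by the tool servo_tool, never from a script. Its argument "commands" is a list of rows, each an object of numbers: "x", "y", "z": the shift along the tool's x, y, z in mm; "wx", "wy", "wz": the turn, a rotation vector about the tool's x, y, z in degrees; "jaw": the closure, from 0 (fully open) to 1 (shut). In form: [{"x": .., "y": .., "z": .., "wx": .., "wy": .., "wz": .., "jaw": ..}, ...]. A call has 1 to 20 rows; each row shifts and turns the commanded pose from where the row before left it, along the tool's axes as they then stand; what a row does not reach is not made up. A row lasts 1/8 s, in which the tool goes at most 62.5 mm and 10.7 degrees, less where a joint would pass 70% of its speed; a pose out of reach is approached as far as the arm can. A call is refused whole if a number of a shift passes 62.5 or a number of a turn 10.7, either way. A call with a gripper value outside its range is refused whole. The fingers move at their own pace and stop on an object; the grip force is fixed at half the most. Time passes only in rows, so rows that do not move let the fingers close. It gives the time, the measured TCP pose, the force, the opening and the grip force at its end, in the units of the state.
- bot.observe(): the state, without advancing time (a new reading comes with each control period).
- capture(name): name is "scene" or "top"; returns a dict with "frame" (384x512x3 uint8, red, green, blue), "fx", "fy", "cx", "cy" (pixels), "position" and "attitude" of the camera in the world. Camera axes: x right, y down, z forward; pixel columns grow to the right and rows downward; lengths in m; the calibration is good to about 2 mm. A picture is of the moment at which its call begins. There is no depth.
- workorder.hand_in(): hands the job in; it is judged then, once.
The state is a dict: "time": time; "qpos": joint angles; "joint_vel": joint speeds; "joint_efforts": joint torques, N m; "tool_pos": TCP position; "eef_rot": TCP orientation; "ft_force": force on the tool from outside, world axes, zero at the start; "torque": the same for the moment, N m; "grip_width": finger opening in m; "grip_force": force on a finger pad.
Only numpy, scipy, OpenCV 4.12 (cv2) and the standard library are available. Lean on these libraries where they do the work, as an engineer would, in place of code of your own. Each camera call takes 0.05 s, during which the arm holds its last target. There are 200 camera calls.

## Working session

There is one attempt and no reset: what is moved stays moved. The work goes in short steps, Python scripts to look and compute and a tool call to move; the robot and the scene stay as the last step left them, time stands still between calls to the robot, and variables do not carry over. Pictures are saved under pics/ and viewed, at most 10 in all, crops included, and the job is handed in when it is done.

Besides the shell and the picture viewer there is one more tool, called after "Emit:" as a command line: name --argument value ..., lists and objects as JSON in quotes. servo_tool: Moves the arm, as the interface text tells. Its arguments: {"type":"object","properties":{"commands":{"type":"array"}},"required":["commands"]}

```bash
mkdir -p pics
cat > h.py <<'E'
import numpy as np, cv2
from plant import bot, capture, workorder
def ray(c,uv):
    uv=np.atleast_2d(uv).astype(float)
    d=np.c_[(uv[:,0]-c['cx'])/c['fx'],(uv[:,1]-c['cy'])/c['fy'],np.ones(len(uv))]
    return np.array(c['position']),d@np.array(c['attitude']).T
def plane(c,uv,z):
    p,d=ray(c,uv); return p+d*((z-p[2])/d[:,2])[:,None]
def save(n,im): cv2.imwrite('pics/'+n,cv2.cvtColor(im,cv2.COLOR_RGB2BGR))
E
python3 - <<'E'
from h import *
import pickle
cs={n:capture(n) for n in('scene','top')}
pickle.dump(cs,open('c0.pkl','wb'))
for n,c in cs.items():
    save(n+'0.png',c['frame']); print(n,c['fx'],c['cx'],c['cy'],np.round(c['position'],3),np.round(c['attitude'],3).tolist())
s=bot.observe(); print(s)
E
```

```text
scene 468.73476116070594 261.74943903577224 192.1026960870687 [1.653 0.058 0.835] [[-0.007, 0.572, -0.821], [1.0, 0.016, 0.003], [0.015, -0.82, -0.572]]
top 402.5408070314118 263.41788171286834 195.17656912611162 [0.316 0.031 1.171] [[0.029, -0.986, 0.165], [-1.0, -0.029, 0.004], [0.001, -0.165, -0.986]]
{'time': 0.1, 'qpos': array([-7.25931350e+01,  2.42787030e+01,  9.34289820e+01,  2.32322931e-03,
        6.23717514e+01, -1.08880767e+00]), 'joint_vel': array([ 0.03755785, -0.02968904, -0.14235921,  0.02846733,  0.09388677,
       -0.13150131]), 'joint_efforts': array([-1.50788004e-03, -5.58423543e+01, -2.82445300e+01, -6.40242206e-05,
        2.99377331e-03,  7.82649412e-07]), 'tool_pos': array([ 0.19815132, -0.59222141,  0.23062491]), 'eef_rot': array([[ 9.48353602e-01,  3.17214913e-01, -3.80476578e-04],
       [ 3.17215135e-01, -9.48352666e-01,  1.33367923e-03],
       [ 6.22369647e-05, -1.38549243e-03, -9.99999038e-01]]), 'ft_force': array([-0.63868328, -0.62202035, -0.13625337]), 'torque': array([ 0.01272   , -0.02369673, -0.00586858]), 'grip_force': 0.0, 'grip_width': 0.08549858383762243}
```

View pics/top0.png

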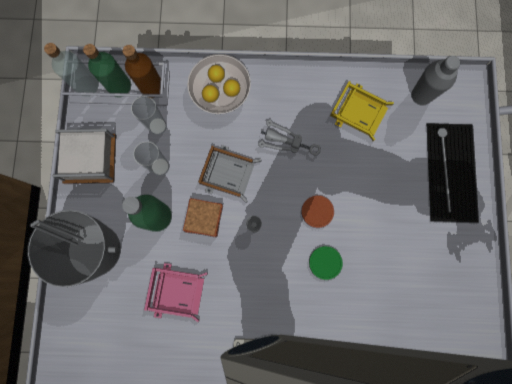

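View pics/scene0.png

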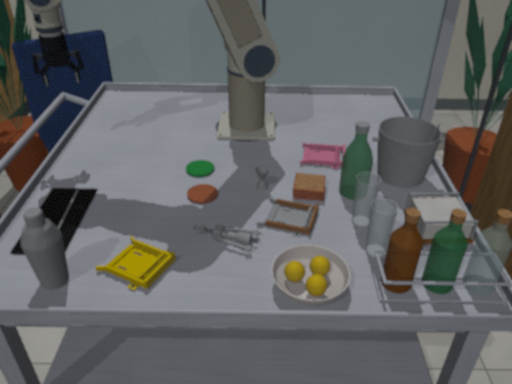

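Pink (175,292), yellow (360,108) and teak (229,172) caddies are visible in the top view; the teak one fits the description. Of the two discs, terracotta (318,211) and green (326,263), the terracotta one is meant. I'll measure both and confirm them in a crop.

Run:
```python
from h import *
import pickle
cs=pickle.load(open('c0.pkl','rb'))
out={}
for n,box in (('top',(270,180,370,240)),('scene',(170,175,235,212))):
    c=cs[n]; f=c['frame']; hsv=cv2.cvtColor(f,cv2.COLOR_RGB2HSV)
    m=(((hsv[...,0]<14)|(hsv[...,0]>172))&(hsv[...,1]>110)).astype(np.uint8)
    mm=np.zeros_like(m); x0,y0,x1,y1=box; mm[y0:y1,x0:x1]=m[y0:y1,x0:x1]
    k,_=cv2.findContours(mm,0,1); k=max(k,key=cv2.contourArea)
    M=cv2.moments(k); uv=(M['m10']/M['m00'],M['m01']/M['m00'])
    p=plane(c,k[:,0,:],.01)[:,:2]; cc,r=cv2.minEnclosingCircle(p.astype(np.float32))
    print(n,np.round(uv,1),'z=.008:',np.round(plane(c,uv,.008)[0],4),cc,r); out[n]=(c,uv)
(p,d),(q,e)=[tuple(a[0] if a.ndim>1 else a for a in ray(*out[n])) for n in out]
t=np.linalg.lstsq(np.c_[d,-e],q-p,rcond=None)[0]; print('tri',p+d*t[0],q+e*t[1])
c=cs['top']; f=c['frame']
cr=f[130:250,190:350]; save('crop0.png',cv2.resize(cr,None,fx=5,fy=5,interpolation=cv2.INTER_CUBIC))
f=cs['scene']['frame'][165:265,180:330]; save('crop1.png',cv2.resize(f,None,fx=5,fy=5,interpolation=cv2.INTER_CUBIC))
```

```text
top [317.3 211. ] z=.008: [ 0.4676 -0.1226  0.008 ] (0.4677770435810089, -0.12176290154457092) 0.04646526277065277
scene [201.9 193.5] z=.008: [ 0.4775 -0.1207  0.008 ] (0.47906866669654846, -0.12110473215579987) 0.0472206212580204
tri [ 0.46839939 -0.12344461  0.0017083 ] [ 0.46832528 -0.1220819   0.00151859]
```

View pics/crop0.png

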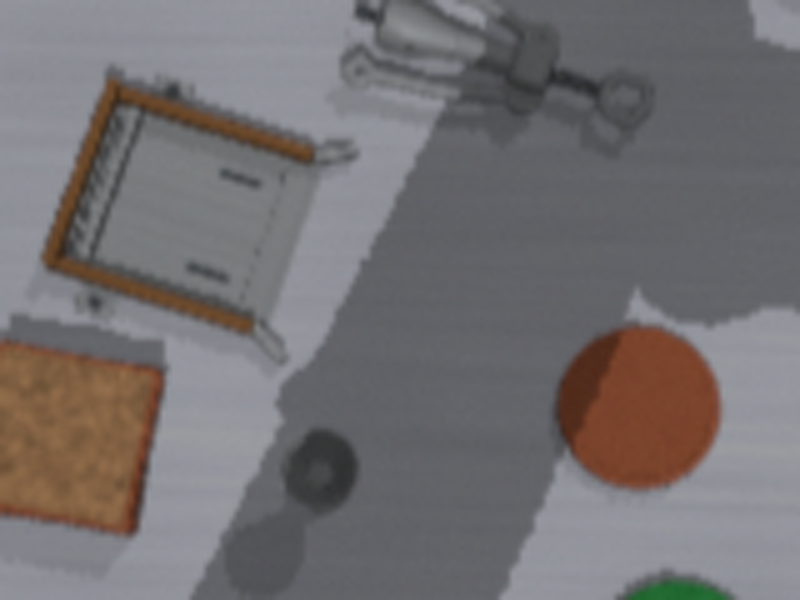

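View pics/crop1.png

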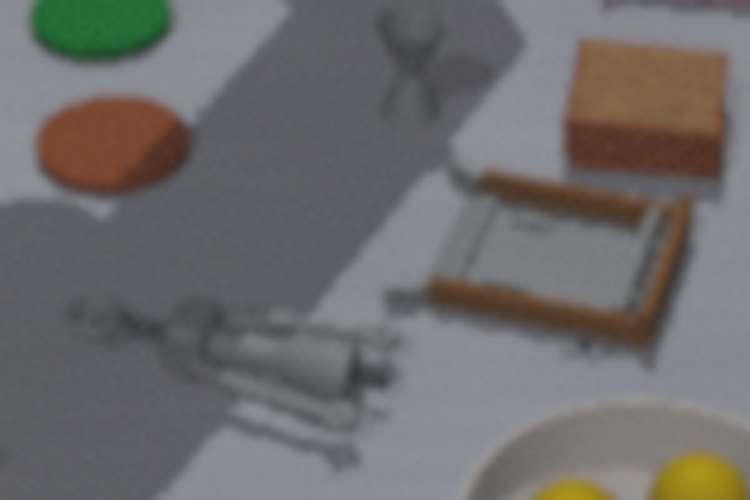

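Run:
```python
from h import *
import pickle
cs=pickle.load(open('c0.pkl','rb'))
def teak(n,box):
    c=cs[n]; hsv=cv2.cvtColor(c['frame'],cv2.COLOR_RGB2HSV)
    m=((hsv[...,0]<20)&(hsv[...,1]>90)); mm=np.zeros_like(m); x0,y0,x1,y1=box; mm[y0:y1,x0:x1]=m[y0:y1,x0:x1]; return c,mm
def edge(c,m,cols,lo,hi,up):
    pts=[]
    for u in cols:
        r=np.where(m[lo:hi,u])[0]
        if len(r): pts.append((u,lo+(r[0]-.5 if up else r[-1]+.5)))
    P=plane(c,pts,.018)[:,:2]
    vx,vy,x,y=cv2.fitLine(P.astype(np.float32),cv2.DIST_HUBER,0,.01,.01).ravel()
    if vy<0: vx,vy=-vx,-vy
    return np.array([x,y]),np.array([vx,vy]),len(pts)
c,m=teak('top',(195,145,262,197)); print(''.join('.#'[v]+('\n' if i%67==66 else '') for i,v in enumerate(m[145:197,195:262].astype(int).ravel())))
A=edge(c,m,range(217,251),145,165,True); B=edge(c,m,range(206,239),177,198,True)
res=[A,B]
c2,m2=teak('scene',(255,195,325,240)); print(''.join('.#'[v]+('\n' if i%70==69 else '') for i,v in enumerate(m2[195:240,255:325].astype(int).ravel())))
for a in res:print(a,np.degrees(np.arctan2(a[1][1],a[1][0])))
n=lambda d:np.array([-d[1],d[0]])
d=(A[1]+B[1]);d/=np.linalg.norm(d)
print('spacing',(B[0]-A[0])@n(d), 'n.A',A[0]@n(d),'n.B',B[0]@n(d),'d',d)
# back wall, mouth ends via top pixels
k=np.argwhere(m)[:,::-1]; P=plane(c,k,.018)[:,:2]@np.c_[d,n(d)]; print('along',np.percentile(P[:,0],[0,.5,99.5,100]))
s=lambda x,y:((x+.5)/5-.5+190,(y+.5)/5-.5+130)
for t,q,z in(('mouth-up end',(313,155),.018),('mouth-low end',(252,327),.018),('lip',(285,175),.006),('lip',(243,300),.006),('plate',(140,112),.02),('plate',(94,257),.02),('jig',(320,470),.034),('cs ring',(627,98),.015),('earU',(352,150),.014),('earL',(282,360),.014),('crossbody',(500,95),.02),('wing',(355,68),.02)):
    w=plane(c,s(*q),z)[0][:2]; print(t,np.round(w,4),'along/across',np.round([w@d,w@n(d)],4))
w=np.array([.468,-.1222]);print('coaster',w@d,w@n(d))
```

```text
...................................................................
.................##................................................
................####...............................................
................#######............................................
................##########.........................................
...............####.#########......................................
...............###.....#########...................................
..............###.........#########................................
..............###............#########.............................
..............##................##########.........................
.............###...................##########......................
.............###.......................#########...................
............###...........................#########................
............###..............................#########.............
............###.................................#########..........
...........###.....................................######..........
...........#
[... 5979 characters left out ...]
mouth-up end [0.6103 0.0716] along/across [ 0.2446 -0.5637]
mouth-low end [0.5066 0.1035] along/across [ 0.2452 -0.4552]
lip [0.6007 0.0882] along/across [ 0.2577 -0.5497]
lip [0.5245 0.1101] along/across [ 0.2568 -0.4704]
plate [0.6329 0.1744] along/across [ 0.3496 -0.5556]
plate [0.5449 0.197 ] along/across [ 0.3458 -0.4649]
jig [0.4231 0.0608] along/across [ 0.1803 -0.3875]
cs ring [ 0.6513 -0.1135] along/across [ 0.0793 -0.6564]
earU [0.615  0.0487] along/across [ 0.2241 -0.5748]
earL [0.4883 0.0855] along/across [ 0.2228 -0.4429]
crossbody [ 0.6495 -0.0378] along/across [ 0.1512 -0.6328]
wing [0.6635 0.0484] along/across [ 0.2378 -0.6213]
coaster 0.018006980574131012 -0.4833555546402931
```

Crop views: the terracotta disc at crop0 (640,407) is the coaster. The teak U at (185,205) is the caddy, with its mouth to the right, ears at (352,150) and (282,360), a dotted lip at (285,175)–(243,300) and the plate at (140,112)–(94,257). The scene crop confirms this. The lip and plate both suggest a liner offset of about +6 mm. I'm moving to a place behind the coaster.

Emit:
servo_tool --commands '[{"wz": -9.1, "jaw": 0.41}, {"wz": -9.1, "jaw": 0.41}, {"wz": -9.1, "jaw": 0.41}, {"wz": -9.1, "jaw": 0.41}, {"wz": -9.1, "jaw": 0.41}, {"wz": -9.2, "jaw": 0.41}, {"x": 46, "y": 12, "jaw": 0.41}, {"x": 46, "y": 12, "jaw": 0.41}, {"x": 46, "y": 12, "jaw": 0.41}, {"x": 46, "y": 12, "jaw": 0.41}, {"x": 46, "y": 12, "jaw": 0.41}, {"x": 46, "y": 12, "z": 30, "jaw": 0.41}, {"x": 46, "y": 12, "z": 30, "jaw": 0.41}, {"x": 46, "y": 12, "z": 30, "jaw": 0.41}, {"x": 46, "y": 12, "z": 30, "jaw": 0.41}, {"x": 46, "y": 12, "z": 30, "jaw": 0.41}, {"jaw": 0.41}, {"jaw": 0.41}]'

```text
invalid input
```

```bash
cat >> h.py <<'E'
d=np.array([.28849,.95748]); n=np.array([-.95748,.28849])
def st():
    s=bot.observe(); p=s['tool_pos']; R=s['eef_rot']; F=s['ft_force']
    print('t',round(s['time'],2),'caddy xy',np.round([(p[:2]@d-.250)*1e3,(p[:2]@n+.5091)*1e3],1),'z',round(p[2]*1e3,1),'yaw',np.round(np.degrees(np.arctan2(R[1,0],R[0,0])),2),'tilt',np.round(R[:,2],4),'F x,y,z',np.round([F[:2]@d,F[:2]@n,F[2]],2),'w',round(s['grip_width']*1e3,1))
E
python3 -c "
from h import *
st()"
```

```text
t 0.1 caddy xy [-759.9  148.5] z 230.6 yaw 18.49 tilt [-4.0e-04  1.3e-03 -1.0e+00] F x,y,z [-0.78  0.43 -0.14] w 85.5
```

Emit:
servo_tool --commands '[{"x": 0, "y": 0, "z": 0, "wx": 0, "wy": 0, "wz": -9.1, "jaw": 0.41}, {"x": 0, "y": 0, "z": 0, "wx": 0, "wy": 0, "wz": -9.1, "jaw": 0.41}, {"x": 0, "y": 0, "z": 0, "wx": 0, "wy": 0, "wz": -9.1, "jaw": 0.41}, {"x": 0, "y": 0, "z": 0, "wx": 0, "wy": 0, "wz": -9.1, "jaw": 0.41}, {"x": 0, "y": 0, "z": 0, "wx": 0, "wy": 0, "wz": -9.1, "jaw": 0.41}, {"x": 0, "y": 0, "z": 0, "wx": 0, "wy": 0, "wz": -9.2, "jaw": 0.41}, {"x": 46, "y": 12, "z": 0, "wx": 0, "wy": 0, "wz": 0, "jaw": 0.41}, {"x": 46, "y": 12, "z": 0, "wx": 0, "wy": 0, "wz": 0, "jaw": 0.41}, {"x": 46, "y": 12, "z": 0, "wx": 0, "wy": 0, "wz": 0, "jaw": 0.41}, {"x": 46, "y": 12, "z": 0, "wx": 0, "wy": 0, "wz": 0, "jaw": 0.41}, {"x": 46, "y": 12, "z": 0, "wx": 0, "wy": 0, "wz": 0, "jaw": 0.41}, {"x": 46, "y": 12, "z": 30, "wx": 0, "wy": 0, "wz": 0, "jaw": 0.41}, {"x": 46, "y": 12, "z": 30, "wx": 0, "wy": 0, "wz": 0, "jaw": 0.41}, {"x": 46, "y": 12, "z": 30, "wx": 0, "wy": 0, "wz": 0, "jaw": 0.41}, {"x": 46, "y": 12, "z": 30, "wx": 0, "wy": 0, "wz": 0, "jaw": 0.41}, {"x": 46, "y": 12, "z": 30, "wx": 0, "wy": 0, "wz": 0, "jaw": 0.41}, {"x": 0, "y": 0, "z": 0, "wx": 0, "wy": 0, "wz": 0, "jaw": 0.41}, {"x": 0, "y": 0, "z": 0, "wx": 0, "wy": 0, "wz": 0, "jaw": 0.41}]'

```text
time: 2.35
tool_pos: [0.4461, -0.187, 0.0813]
eef_rot: [[0.288, 0.958, -0.001], [0.958, -0.288, 0.0], [-0.0, -0.001, -1.0]]
ft_force: [-0.4, -0.8, 0.0]
grip_width: 0.0506
grip_force: 0.0
```

```bash
python3 -c "
from h import *
st()"
```

```text
t 2.35 caddy xy [-300.4   28. ] z 81.3 yaw 73.25 tilt [-5.e-04  1.e-04 -1.e+00] F x,y,z [-0.91  0.18  0.03] w 50.6
```

Emit:
servo_tool --commands '[{"x": 0, "y": 2.3, "z": 40, "wx": 0, "wy": 0, "wz": 0, "jaw": 0.41}, {"x": 0, "y": 0, "z": 30, "wx": 0, "wy": 0, "wz": 0, "jaw": 0.41}, {"x": 0, "y": 0, "z": 3, "wx": 0, "wy": 0, "wz": 0, "jaw": 0.41}, {"x": 0, "y": 0, "z": 2, "wx": 0, "wy": 0, "wz": 0, "jaw": 0.41}, {"x": 0, "y": 0, "z": 0, "wx": 0, "wy": 0, "wz": 0, "jaw": 0.41}]'

```text
time: 2.98
tool_pos: [0.449, -0.1884, 0.0075]
eef_rot: [[0.29, 0.957, 0.002], [0.957, -0.29, -0.001], [-0.0, 0.002, -1.0]]
ft_force: [0.2, 0.1, 0.0]
grip_width: 0.0503
grip_force: 0.0
```

```bash
python3 -c "
from h import *
st()"
```

```text
t 2.98 caddy xy [-300.9   24.8] z 7.5 yaw 73.16 tilt [ 1.9e-03 -8.0e-04 -1.0e+00] F x,y,z [ 0.15 -0.11  0.01] w 50.3
```

Emit:
servo_tool --commands '[{"x": 0, "y": 0, "z": 1.5, "wx": 0, "wy": 0, "wz": 0, "jaw": 0.41}, {"x": 0, "y": 0, "z": 1.5, "wx": 0, "wy": 0, "wz": 0, "jaw": 0.41}, {"x": 0, "y": 0, "z": 0, "wx": 0, "wy": 0, "wz": 0, "jaw": 0.41}]'

```text
time: 3.35
tool_pos: [0.4484, -0.1877, 0.0034]
eef_rot: [[0.289, 0.957, 0.0], [0.957, -0.289, -0.0], [-0.0, 0.0, -1.0]]
ft_force: [-0.0, 0.0, -0.9]
grip_width: 0.0502
grip_force: 0.0
```

Emit:
servo_tool --commands '[{"x": 0, "y": 0, "z": 1.5, "wx": 0, "wy": 0, "wz": 0, "jaw": 0.41}, {"x": 0, "y": 0, "z": 0, "wx": 0, "wy": 0, "wz": 0, "jaw": 0.41}, {"x": 0, "y": 0, "z": 0, "wx": 0, "wy": 0, "wz": 0, "jaw": 0.41}]'

```text
time: 3.72
tool_pos: [0.4483, -0.1877, 0.0018]
eef_rot: [[0.289, 0.957, -0.0], [0.957, -0.289, 0.0], [0.0, -0.0, -1.0]]
ft_force: [-0.1, 0.1, 1.2]
grip_width: 0.0502
grip_force: 0.0
```

Emit:
servo_tool --commands '[{"x": 0, "y": 0, "z": 1.5, "wx": 0, "wy": 0, "wz": 0, "jaw": 0.41}, {"x": 0, "y": 0, "z": 0, "wx": 0, "wy": 0, "wz": 0, "jaw": 0.41}, {"x": 0, "y": 0, "z": 0, "wx": 0, "wy": 0, "wz": 0, "jaw": 0.41}]'

```text
time: 4.1
tool_pos: [0.4483, -0.1877, 0.0003]
eef_rot: [[0.289, 0.957, -0.0], [0.957, -0.289, 0.0], [0.0, -0.0, -1.0]]
ft_force: [-0.4, -0.4, 0.9]
grip_width: 0.0502
grip_force: 0.0
```

Emit:
servo_tool --commands '[{"x": 0, "y": 0, "z": 1.5, "wx": 0, "wy": 0, "wz": 0, "jaw": 0.41}, {"x": 0, "y": 0, "z": 0, "wx": 0, "wy": 0, "wz": 0, "jaw": 0.41}, {"x": 0, "y": 0, "z": 0, "wx": 0, "wy": 0, "wz": 0, "jaw": 0.41}]'

```text
time: 4.47
tool_pos: [0.4484, -0.1877, -0.0012]
eef_rot: [[0.289, 0.957, -0.0], [0.957, -0.289, 0.0], [0.0, -0.0, -1.0]]
ft_force: [-0.2, 0.0, 0.3]
grip_width: 0.0503
grip_force: 0.0
```

Emit:
servo_tool --commands '[{"x": 0, "y": 0, "z": 1, "wx": 0, "wy": 0, "wz": 0, "jaw": 0.41}, {"x": 0, "y": 0, "z": 0, "wx": 0, "wy": 0, "wz": 0, "jaw": 0.41}, {"x": 0, "y": 0, "z": 0, "wx": 0, "wy": 0, "wz": 0, "jaw": 0.41}]'

```text
time: 4.85
tool_pos: [0.4483, -0.1877, -0.0022]
eef_rot: [[0.289, 0.957, -0.0], [0.957, -0.289, 0.0], [0.0, -0.0, -1.0]]
ft_force: [0.9, 0.1, 0.6]
grip_width: 0.0504
grip_force: 0.0
```

Emit:
servo_tool --commands '[{"x": 0, "y": 0, "z": 1, "wx": 0, "wy": 0, "wz": 0, "jaw": 0.41}, {"x": 0, "y": 0, "z": 0, "wx": 0, "wy": 0, "wz": 0, "jaw": 0.41}]'

```text
time: 5.1
tool_pos: [0.4485, -0.1877, -0.003]
eef_rot: [[0.289, 0.957, 0.0], [0.957, -0.289, -0.0], [-0.0, 0.0, -1.0]]
ft_force: [0.5, 0.2, 2.7]
grip_width: 0.0506
grip_force: 1.5
```

Emit:
servo_tool --commands '[{"x": 0, "y": 0, "z": 1, "wx": 0, "wy": 0, "wz": 0, "jaw": 0.41}, {"x": 0, "y": 0, "z": 0, "wx": 0, "wy": 0, "wz": 0, "jaw": 0.41}]'

```text
time: 5.35
tool_pos: [0.4484, -0.1877, -0.0031]
eef_rot: [[0.289, 0.957, 0.0], [0.957, -0.289, -0.0], [-0.0, 0.0, -1.0]]
ft_force: [-2.8, 2.1, 17.5]
grip_width: 0.0507
grip_force: 8.8
```

Emit:
servo_tool --commands '[{"x": 0, "y": 0, "z": 1, "wx": 0, "wy": 0, "wz": 0, "jaw": 0.41}, {"x": 0, "y": 0, "z": 0, "wx": 0, "wy": 0, "wz": 0, "jaw": 0.41}]'

```text
time: 5.6
tool_pos: [0.4484, -0.1877, -0.0032]
eef_rot: [[0.289, 0.957, 0.0], [0.957, -0.289, -0.0], [-0.0, 0.0, -1.0]]
ft_force: [-6.6, 1.8, 32.7]
grip_width: 0.0504
grip_force: 16.0
```

Emit:
servo_tool --commands '[{"x": 0, "y": 0, "z": -6, "wx": 0, "wy": 0, "wz": 0, "jaw": 0.41}, {"x": 4.5, "y": 0, "z": 0, "wx": 0, "wy": 0, "wz": 0, "jaw": 0.41}, {"x": 4.5, "y": 0, "z": 0, "wx": 0, "wy": 0, "wz": 0, "jaw": 0.41}, {"x": 4.5, "y": 0, "z": 0, "wx": 0, "wy": 0, "wz": 0, "jaw": 0.41}, {"x": 4.5, "y": 0, "z": 0, "wx": 0, "wy": 0, "wz": 0, "jaw": 0.41}, {"x": 6, "y": 0, "z": 0, "wx": 0, "wy": 0, "wz": 0, "jaw": 0.41}, {"x": 8, "y": 1.6, "z": 0, "wx": 0, "wy": 0, "wz": 0, "jaw": 0.41}, {"x": 8, "y": 1.6, "z": 0, "wx": 0, "wy": 0, "wz": 0, "jaw": 0.41}, {"x": 8, "y": 1.6, "z": 0, "wx": 0, "wy": 0, "wz": 0, "jaw": 0.41}, {"x": 8, "y": 1.6, "z": 0, "wx": 0, "wy": 0, "wz": 0, "jaw": 0.41}, {"x": 8, "y": 1.6, "z": 0, "wx": 0, "wy": 0, "wz": 0, "jaw": 0.41}, {"x": 8, "y": 1.6, "z": 0, "wx": 0, "wy": 0, "wz": 0, "jaw": 0.41}, {"x": 8, "y": 1.6, "z": 0, "wx": 0, "wy": 0, "wz": 0, "jaw": 0.41}, {"x": 8, "y": 1.6, "z": 0, "wx": 0, "wy": 0, "wz": 0, "jaw": 0.41}, {"x": 8, "y": 1.6, "z": 0, "wx": 0, "wy": 0, "wz": 0, "jaw": 0.41}, {"x": 8, "y": 1.6, "z": 0, "wx": 0, "wy": 0, "wz": 0, "jaw": 0.41}, {"x": 8, "y": 1.6, "z": 0, "wx": 0, "wy": 0, "wz": 0, "jaw": 0.41}, {"x": 6, "y": 1.6, "z": 0, "wx": 0, "wy": 0, "wz": 0, "jaw": 0.41}, {"x": 4, "y": 1.6, "z": 0, "wx": 0, "wy": 0, "wz": 0, "jaw": 0.41}, {"x": 2, "y": 1.6, "z": 0, "wx": 0, "wy": 0, "wz": 0, "jaw": 0.41}]'

```text
time: 8.1
tool_pos: [0.5057, -0.0753, 0.0008]
eef_rot: [[0.289, 0.957, -0.0], [0.957, -0.289, 0.0], [-0.0, -0.0, -1.0]]
ft_force: [-0.3, -0.8, -0.4]
grip_width: 0.0505
grip_force: 0.4
```

```bash
cat >> h.py <<'E'
def disc(n='top',z=.01,name=None,box=None):
    c=capture(n); f=c['frame']; hsv=cv2.cvtColor(f,cv2.COLOR_RGB2HSV)
    m=((((hsv[...,0]<11)|(hsv[...,0]>172))&(hsv[...,1]>125))*1).astype(np.uint8)
    if name: save(name,f if box is None else cv2.resize(f[box[1]:box[3],box[0]:box[2]],None,fx=5,fy=5,interpolation=cv2.INTER_CUBIC))
    k,_=cv2.findContours(m,0,1)
    for q in k:
        if cv2.contourArea(q)>150:
            P=plane(c,q[:,0,:],z)[:,:2]; (a,b),r=cv2.minEnclosingCircle(P.astype(np.float32)); w=np.array([a,b])
            if abs(w@n_+.509)<.08 and -.1<w@d<.4: print('disc',np.round([(w@d-.25)*1e3,(w@n_+.5091)*1e3,r*1e3],1),cv2.contourArea(q))
n_=n
E
python3 -c "
from h import *
st(); disc(name='p1.png',box=(190,120,350,240))"
```

```text
t 8.1 caddy xy [-176.2    3.2] z 0.8 yaw 73.2 tilt [-2.e-04  0.e+00 -1.e+00] F x,y,z [-0.82  0.07 -0.37] w 50.5
```

View pics/p1.png

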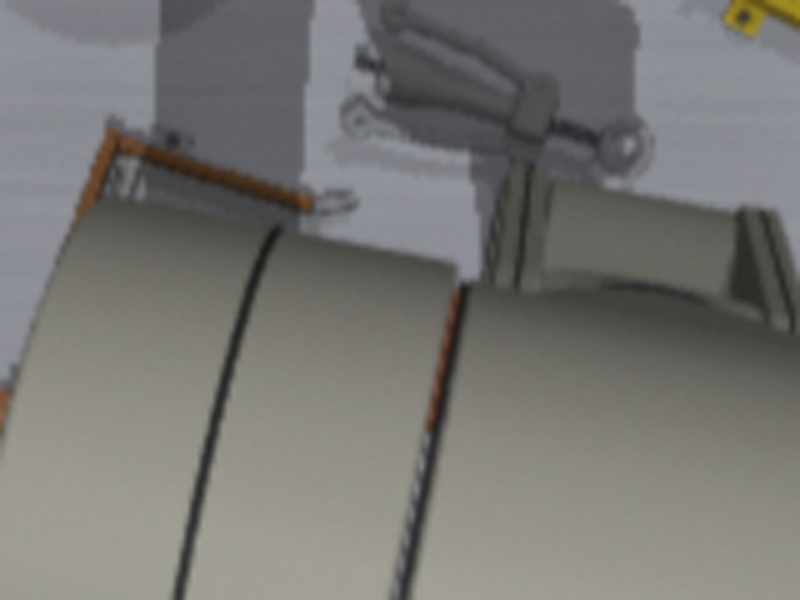

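The arm hides the coaster in the top view, so I'm using the scene camera.

```bash
python3 -c "
from h import *
disc('scene',name='p2.png',box=(170,130,330,250))"
```

```text
disc [-120.8   -3.7   45.3] 343.0
```

View pics/p2.png

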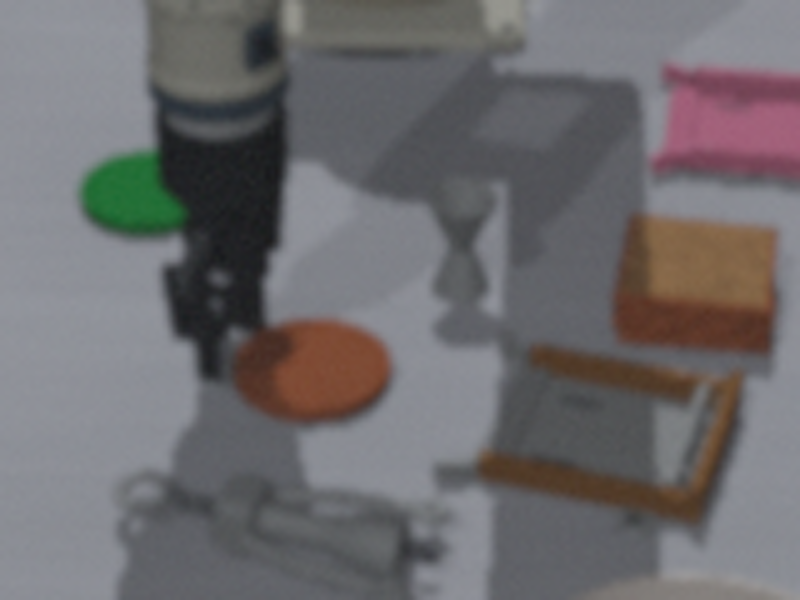

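The coaster (crop 310,370) is cradled between the fingers. I'm going on up to the ramp.

Emit:
servo_tool --commands '[{"x": 6, "y": 0.8, "z": 0, "wx": 0, "wy": 0, "wz": 0, "jaw": 0.41}, {"x": 8, "y": 0.8, "z": 0, "wx": 0, "wy": 0, "wz": 0, "jaw": 0.41}, {"x": 8, "y": 0.8, "z": 0, "wx": 0, "wy": 0, "wz": 0, "jaw": 0.41}, {"x": 8, "y": 0.8, "z": 0, "wx": 0, "wy": 0, "wz": 0, "jaw": 0.41}, {"x": 8, "y": 0, "z": 0, "wx": 0, "wy": 0, "wz": 0, "jaw": 0.41}, {"x": 8, "y": 0, "z": 0, "wx": 0, "wy": 0, "wz": 0, "jaw": 0.41}, {"x": 6, "y": 0, "z": 0, "wx": 0, "wy": 0, "wz": 0, "jaw": 0.41}, {"x": 4, "y": 0, "z": 0, "wx": 0, "wy": 0, "wz": 0, "jaw": 0.41}, {"x": 4, "y": 0, "z": 0, "wx": 0, "wy": 0, "wz": 0, "jaw": 0.41}, {"x": 4, "y": 0, "z": 0, "wx": 0, "wy": 0, "wz": 0, "jaw": 0.41}, {"x": 4, "y": 0, "z": 0, "wx": 0, "wy": 0, "wz": 0, "jaw": 0.41}, {"x": 4, "y": 0, "z": 0, "wx": 0, "wy": 0, "wz": 0, "jaw": 0.41}, {"x": 4, "y": 0, "z": 0, "wx": 0, "wy": 0, "wz": 0, "jaw": 0.41}]'

```text
time: 9.82
tool_pos: [0.5307, -0.0035, 0.0008]
eef_rot: [[0.289, 0.957, -0.0], [0.957, -0.289, -0.0], [-0.0, -0.0, -1.0]]
ft_force: [-0.4, -1.9, 0.4]
grip_width: 0.0499
grip_force: 1.0
```

```bash
python3 -c "
from h import *
st(); disc('scene')"
```

```text
t 9.82 caddy xy [-1.003e+02 -1.000e-01] z 0.8 yaw 73.19 tilt [-1.e-04 -1.e-04 -1.e+00] F x,y,z [-1.91 -0.13  0.4 ] w 49.9
disc [-45.6  -4.5  47.2] 393.5
```

Emit:
servo_tool --commands '[{"x": 3, "y": 0, "z": 0, "wx": 0, "wy": 0, "wz": 0, "jaw": 0.41}, {"x": 3, "y": 0, "z": 0, "wx": 0, "wy": 0, "wz": 0, "jaw": 0.41}, {"x": 3, "y": 0, "z": 0, "wx": 0, "wy": 0, "wz": 0, "jaw": 0.41}, {"x": 3, "y": 0, "z": 0, "wx": 0, "wy": 0, "wz": 0, "jaw": 0.41}, {"x": 3, "y": 0, "z": 0, "wx": 0, "wy": 0, "wz": 0, "jaw": 0.41}, {"x": 3, "y": 0, "z": 0, "wx": 0, "wy": 0, "wz": 0, "jaw": 0.41}, {"x": 3, "y": 0, "z": 0, "wx": 0, "wy": 0, "wz": 0, "jaw": 0.41}]'

```text
time: 10.75
tool_pos: [0.5368, 0.0166, 0.0008]
eef_rot: [[0.289, 0.957, 0.0], [0.957, -0.289, 0.0], [0.0, 0.0, -1.0]]
ft_force: [-0.7, -2.2, 1.7]
grip_width: 0.0506
grip_force: 1.2
```

Emit:
servo_tool --commands '[{"x": 3, "y": 0, "z": 0, "wx": 0, "wy": 0, "wz": 0, "jaw": 0.41}, {"x": 3, "y": 0, "z": 0, "wx": 0, "wy": 0, "wz": 0, "jaw": 0.41}, {"x": 3, "y": 0, "z": 0, "wx": 0, "wy": 0, "wz": 0, "jaw": 0.41}, {"x": 3, "y": 0, "z": 0, "wx": 0, "wy": 0, "wz": 0, "jaw": 0.41}, {"x": 3, "y": 0, "z": 0, "wx": 0, "wy": 0, "wz": 0, "jaw": 0.41}, {"x": 3, "y": 0, "z": 0, "wx": 0, "wy": 0, "wz": 0, "jaw": 0.41}, {"x": 3, "y": 0, "z": 0, "wx": 0, "wy": 0, "wz": 0, "jaw": 0.41}, {"x": 3, "y": 0, "z": -0.5, "wx": 0, "wy": 0, "wz": 0, "jaw": 0.41}]'

```text
time: 11.75
tool_pos: [0.5437, 0.0397, 0.0012]
eef_rot: [[0.289, 0.957, -0.0], [0.957, -0.289, 0.0], [0.0, -0.0, -1.0]]
ft_force: [0.1, -1.9, -0.1]
grip_width: 0.0506
grip_force: 1.0
```

```bash
python3 -c "
from h import *
st(); disc('scene')"
```

```text
t 11.75 caddy xy [-55.2  -0. ] z 1.2 yaw 73.19 tilt [-1.e-04  1.e-04 -1.e+00] F x,y,z [-1.83 -0.65 -0.15] w 50.6
disc [-4.8  2.2 50.8] 401.5
```

Emit:
servo_tool --commands '[{"x": 2.5, "y": 0, "z": -0.5, "wx": 0, "wy": 0, "wz": 0, "jaw": 0.41}, {"x": 2.5, "y": 0, "z": -0.5, "wx": 0, "wy": 0, "wz": 0, "jaw": 0.41}, {"x": 2.5, "y": 0, "z": -0.5, "wx": 0, "wy": 0, "wz": 0, "jaw": 0.41}, {"x": 2.5, "y": 0, "z": -0.5, "wx": 0, "wy": 0, "wz": 0, "jaw": 0.41}, {"x": 2.5, "y": 0, "z": -0.5, "wx": 0, "wy": 0, "wz": 0, "jaw": 0.41}, {"x": 2.5, "y": 0, "z": -0.5, "wx": 0, "wy": 0, "wz": 0, "jaw": 0.41}]'

```text
time: 12.55
tool_pos: [0.5481, 0.0539, 0.0044]
eef_rot: [[0.289, 0.957, 0.0], [0.957, -0.289, -0.0], [-0.0, 0.0, -1.0]]
ft_force: [0.0, -2.0, 0.4]
grip_width: 0.0505
grip_force: 1.1
```

Emit:
servo_tool --commands '[{"x": 2.5, "y": 0, "z": -0.5, "wx": 0, "wy": 0, "wz": 0, "jaw": 0.41}, {"x": 2.5, "y": 0, "z": -0.5, "wx": 0, "wy": 0, "wz": 0, "jaw": 0.41}, {"x": 2.5, "y": 0, "z": -1, "wx": 0, "wy": 0, "wz": 0, "jaw": 0.41}, {"x": 2.5, "y": 0, "z": -1, "wx": 0, "wy": 0, "wz": 0, "jaw": 0.41}]'

```text
time: 13.05
tool_pos: [0.551, 0.0635, 0.0074]
eef_rot: [[0.289, 0.957, 0.0], [0.957, -0.289, 0.0], [0.0, 0.0, -1.0]]
ft_force: [-0.5, -1.4, 1.2]
grip_width: 0.0504
grip_force: 1.1
```

```bash
python3 -c "
from h import *
st(); disc('scene',name='p3.png',box=(210,150,340,250))"
```

```text
t 13.05 caddy xy [-30.2  -0.2] z 7.4 yaw 73.19 tilt [ 1.e-04  0.e+00 -1.e+00] F x,y,z [-1.47  0.05  1.22] w 50.4
disc [20.9  1.3 52. ] 450.0
```

View pics/p3.png

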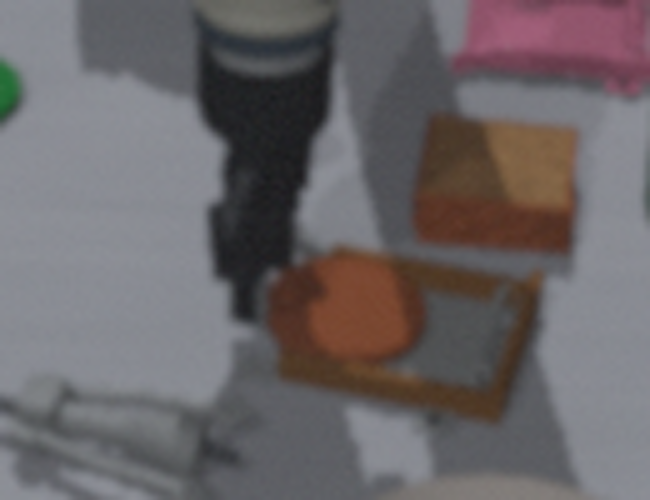

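The coaster, at crop (345,310), has gone over the lip and dipped into the pocket, centred. I'm going on towards the plate.

Emit:
servo_tool --commands '[{"x": 2, "y": 0, "z": -0.2, "wx": 0, "wy": 0, "wz": 0, "jaw": 0.41}, {"x": 2, "y": 0, "z": -0.2, "wx": 0, "wy": 0, "wz": 0, "jaw": 0.41}, {"x": 2, "y": 0, "z": -0.2, "wx": 0, "wy": 0, "wz": 0, "jaw": 0.41}, {"x": 2, "y": 0, "z": -0.2, "wx": 0, "wy": 0, "wz": 0, "jaw": 0.41}, {"x": 2, "y": 0, "z": -0.2, "wx": 0, "wy": 0, "wz": 0, "jaw": 0.41}, {"x": 2, "y": 0, "z": -0.2, "wx": 0, "wy": 0, "wz": 0, "jaw": 0.41}, {"x": 2, "y": 0, "z": -0.2, "wx": 0, "wy": 0, "wz": 0, "jaw": 0.41}]'

```text
time: 13.98
tool_pos: [0.555, 0.077, 0.0087]
eef_rot: [[0.289, 0.957, -0.0], [0.957, -0.289, 0.0], [0.0, -0.0, -1.0]]
ft_force: [0.6, -1.1, -0.6]
grip_width: 0.0504
grip_force: 0.7
```

Emit:
servo_tool --commands '[{"x": 1, "y": 0, "z": -0.2, "wx": 0, "wy": 0, "wz": 0, "jaw": 0.41}, {"x": 1, "y": 0, "z": 0, "wx": 0, "wy": 0, "wz": 0, "jaw": 0.41}, {"x": 1, "y": 0, "z": 0, "wx": 0, "wy": 0, "wz": 0, "jaw": 0.41}, {"x": 1, "y": 0, "z": 0, "wx": 0, "wy": 0, "wz": 0, "jaw": 0.41}, {"x": 0, "y": 0, "z": 0, "wx": 0, "wy": 0, "wz": 0, "jaw": 0.41}]'

```text
time: 14.6
tool_pos: [0.5561, 0.0807, 0.0089]
eef_rot: [[0.289, 0.957, -0.0], [0.957, -0.289, 0.0], [0.0, -0.0, -1.0]]
ft_force: [-0.2, -0.4, -0.3]
grip_width: 0.0502
grip_force: 0.4
```

```bash
python3 -c "
from h import *
st(); disc('scene')"
```

```text
t 14.6 caddy xy [-12.3  -0.1] z 8.9 yaw 73.2 tilt [-1.e-04  0.e+00 -1.e+00] F x,y,z [-0.41  0.04 -0.26] w 50.2
disc [38.7  3.1 53.2] 458.0
```

Emit:
servo_tool --commands '[{"x": 1, "y": 0, "z": 0, "wx": 0, "wy": 0, "wz": 0, "jaw": 0.41}, {"x": 1, "y": 0, "z": 0, "wx": 0, "wy": 0, "wz": 0, "jaw": 0.41}, {"x": 1, "y": 0, "z": 0, "wx": 0, "wy": 0, "wz": 0, "jaw": 0.41}, {"x": 1, "y": 0, "z": 0, "wx": 0, "wy": 0, "wz": 0, "jaw": 0.41}]'

```text
time: 15.15
tool_pos: [0.5573, 0.0845, 0.0089]
eef_rot: [[0.289, 0.957, 0.0], [0.957, -0.289, 0.0], [0.0, 0.0, -1.0]]
ft_force: [-0.2, -1.1, -1.7]
grip_width: 0.0505
grip_force: 0.5
```

Emit:
servo_tool --commands '[{"x": 1, "y": 0, "z": 0, "wx": 0, "wy": 0, "wz": 0, "jaw": 0.41}, {"x": 1, "y": 0, "z": 0, "wx": 0, "wy": 0, "wz": 0, "jaw": 0.41}, {"x": 1, "y": 0, "z": 0, "wx": 0, "wy": 0, "wz": 0, "jaw": 0.41}]'

```text
time: 15.52
tool_pos: [0.5582, 0.0874, 0.0089]
eef_rot: [[0.289, 0.957, -0.0], [0.957, -0.289, -0.0], [-0.0, -0.0, -1.0]]
ft_force: [0.7, -0.7, -0.5]
grip_width: 0.0504
grip_force: 0.5
```

Emit:
servo_tool --commands '[{"x": 1, "y": 0, "z": 0, "wx": 0, "wy": 0, "wz": 0, "jaw": 0.41}, {"x": 1, "y": 0, "z": 0, "wx": 0, "wy": 0, "wz": 0, "jaw": 0.41}]'

```text
time: 15.78
tool_pos: [0.5587, 0.0893, 0.0089]
eef_rot: [[0.289, 0.957, -0.0], [0.957, -0.289, 0.0], [0.0, -0.0, -1.0]]
ft_force: [-0.8, -1.4, -0.5]
grip_width: 0.0506
grip_force: 0.5
```

Emit:
servo_tool --commands '[{"x": 1, "y": 0, "z": 0, "wx": 0, "wy": 0, "wz": 0, "jaw": 0.41}, {"x": 1, "y": 0, "z": 0, "wx": 0, "wy": 0, "wz": 0, "jaw": 0.41}]'

```text
time: 16.02
tool_pos: [0.5593, 0.0912, 0.0089]
eef_rot: [[0.289, 0.957, -0.0], [0.957, -0.289, -0.0], [-0.0, -0.0, -1.0]]
ft_force: [-0.3, -0.0, -1.2]
grip_width: 0.0505
grip_force: 0.5
```

Emit:
servo_tool --commands '[{"x": 1, "y": 0, "z": 0, "wx": 0, "wy": 0, "wz": 0, "jaw": 0.41}, {"x": 0, "y": 0, "z": 0, "wx": 0, "wy": 0, "wz": 0, "jaw": 0.41}]'

```text
time: 16.27
tool_pos: [0.5596, 0.0922, 0.0089]
eef_rot: [[0.289, 0.957, -0.0], [0.957, -0.289, 0.0], [0.0, -0.0, -1.0]]
ft_force: [0.6, -0.2, -0.4]
grip_width: 0.0507
grip_force: 0.4
```

Emit:
servo_tool --commands '[{"x": 1, "y": 0, "z": 0, "wx": 0, "wy": 0, "wz": 0, "jaw": 0.41}, {"x": 0, "y": 0, "z": 0, "wx": 0, "wy": 0, "wz": 0, "jaw": 0.41}]'

```text
time: 16.52
tool_pos: [0.5599, 0.0931, 0.0089]
eef_rot: [[0.289, 0.957, -0.0], [0.957, -0.289, 0.0], [0.0, -0.0, -1.0]]
ft_force: [-0.5, -0.5, -0.5]
grip_width: 0.0502
grip_force: 0.4
```

Emit:
servo_tool --commands '[{"x": 1, "y": 0, "z": 0, "wx": 0, "wy": 0, "wz": 0, "jaw": 0.41}, {"x": 0, "y": 0, "z": 0, "wx": 0, "wy": 0, "wz": 0, "jaw": 0.41}]'

```text
time: 16.77
tool_pos: [0.5602, 0.0941, 0.0089]
eef_rot: [[0.289, 0.957, 0.0], [0.957, -0.289, 0.0], [0.0, 0.0, -1.0]]
ft_force: [0.6, -1.1, -0.9]
grip_width: 0.0503
grip_force: 0.4
```

Emit:
servo_tool --commands '[{"x": 1, "y": 0, "z": 0, "wx": 0, "wy": 0, "wz": 0, "jaw": 0.41}, {"x": 0, "y": 0, "z": 0, "wx": 0, "wy": 0, "wz": 0, "jaw": 0.41}]'

```text
time: 17.02
tool_pos: [0.5605, 0.095, 0.0089]
eef_rot: [[0.289, 0.957, 0.0], [0.957, -0.289, 0.0], [0.0, 0.0, -1.0]]
ft_force: [0.5, -0.6, -0.8]
grip_width: 0.0504
grip_force: 0.4
```

Emit:
servo_tool --commands '[{"x": 1, "y": 0, "z": 0, "wx": 0, "wy": 0, "wz": 0, "jaw": 0.41}, {"x": 0, "y": 0, "z": 0, "wx": 0, "wy": 0, "wz": 0, "jaw": 0.41}]'

```text
time: 17.27
tool_pos: [0.5608, 0.096, 0.0089]
eef_rot: [[0.289, 0.957, 0.0], [0.957, -0.289, 0.0], [0.0, 0.0, -1.0]]
ft_force: [0.8, -1.2, -0.4]
grip_width: 0.0503
grip_force: 0.4
```

```bash
python3 -c "
from h import *
st(); disc('scene',name='p4.png',box=(230,170,330,245))"
```

```text
t 17.27 caddy xy [ 3.7 -0.1] z 8.9 yaw 73.2 tilt [ 0.  0. -1.] F x,y,z [-0.95 -1.14 -0.45] w 50.3
disc [54.5  2.3 51.7] 453.0
```

View pics/p4.png

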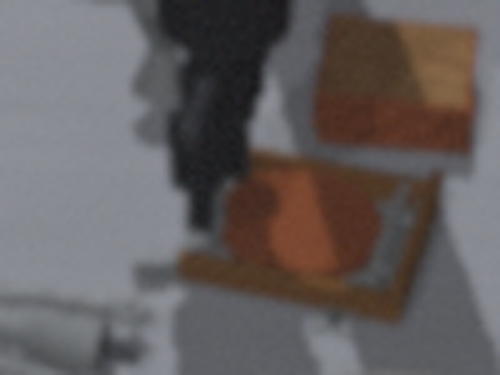

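The coaster at crop (300,225) is almost touching the plate at (390,235). I'm going on 1 mm at a time.

Emit:
servo_tool --commands '[{"x": 1, "y": 0, "z": 0, "wx": 0, "wy": 0, "wz": 0, "jaw": 0.41}, {"x": 0, "y": 0, "z": 0, "wx": 0, "wy": 0, "wz": 0, "jaw": 0.41}]'

```text
time: 17.58
tool_pos: [0.561, 0.0969, 0.0089]
eef_rot: [[0.289, 0.957, -0.0], [0.957, -0.289, -0.0], [-0.0, -0.0, -1.0]]
ft_force: [0.2, -1.4, -0.2]
grip_width: 0.0505
grip_force: 0.6
```

Emit:
servo_tool --commands '[{"x": 1, "y": 0, "z": 0, "wx": 0, "wy": 0, "wz": 0, "jaw": 0.41}, {"x": 0, "y": 0, "z": 0, "wx": 0, "wy": 0, "wz": 0, "jaw": 0.41}]'

```text
time: 17.82
tool_pos: [0.5612, 0.0976, 0.0088]
eef_rot: [[0.289, 0.957, -0.0], [0.957, -0.289, -0.0], [-0.0, -0.0, -1.0]]
ft_force: [-0.5, -3.3, -0.7]
grip_width: 0.0503
grip_force: 1.7
```

Emit:
servo_tool --commands '[{"x": 0.7, "y": 0, "z": 0, "wx": 0, "wy": 0, "wz": 0, "jaw": 0.41}, {"x": 0, "y": 0, "z": 0, "wx": 0, "wy": 0, "wz": 0, "jaw": 0.41}]'

```text
time: 18.08
tool_pos: [0.5612, 0.0981, 0.0088]
eef_rot: [[0.289, 0.957, -0.001], [0.957, -0.289, -0.0], [-0.001, -0.001, -1.0]]
ft_force: [-0.3, -5.3, -0.2]
grip_width: 0.0504
grip_force: 2.4
```

Emit:
servo_tool --commands '[{"x": 0.8, "y": 0, "z": 0, "wx": 0, "wy": 0, "wz": 0, "jaw": 0.41}, {"x": 0, "y": 0, "z": 0, "wx": 0, "wy": 0, "wz": 0, "jaw": 0.41}]'

```text
time: 18.32
tool_pos: [0.5614, 0.0988, 0.0088]
eef_rot: [[0.289, 0.957, -0.001], [0.957, -0.289, -0.001], [-0.001, -0.001, -1.0]]
ft_force: [-0.2, -5.9, 0.4]
grip_width: 0.0503
grip_force: 2.7
```

Emit:
servo_tool --commands '[{"x": 0.8, "y": 0, "z": 0, "wx": 0, "wy": 0, "wz": 0, "jaw": 0.41}, {"x": 0, "y": 0, "z": 0, "wx": 0, "wy": 0, "wz": 0, "jaw": 0.41}]'

```text
time: 18.58
tool_pos: [0.5616, 0.0995, 0.0088]
eef_rot: [[0.289, 0.957, -0.001], [0.957, -0.289, -0.001], [-0.001, -0.001, -1.0]]
ft_force: [-1.0, -5.7, 0.2]
grip_width: 0.0507
grip_force: 2.9
```

Emit:
servo_tool --commands '[{"x": 0.8, "y": 0, "z": 0, "wx": 0, "wy": 0, "wz": 0, "jaw": 0.41}, {"x": 0, "y": 0, "z": 0, "wx": 0, "wy": 0, "wz": 0, "jaw": 0.41}]'

```text
time: 18.82
tool_pos: [0.5618, 0.1001, 0.0088]
eef_rot: [[0.289, 0.957, -0.001], [0.957, -0.289, -0.001], [-0.001, -0.001, -1.0]]
ft_force: [-0.1, -7.1, -0.0]
grip_width: 0.0503
grip_force: 3.2
```

```bash
python3 -c "
from h import *
st()"
```

```text
t 18.82 caddy xy [7.9 0.1] z 8.8 yaw 73.19 tilt [-1.e-03 -8.e-04 -1.e+00] F x,y,z [-6.82 -1.97 -0.02] w 50.3
```

Emit:
servo_tool --commands '[{"x": 0.6, "y": 0, "z": 0, "wx": 0, "wy": 0, "wz": 0, "jaw": 0.41}, {"x": 0, "y": 0, "z": 0, "wx": 0, "wy": 0, "wz": 0, "jaw": 0.41}]'

```text
time: 19.08
tool_pos: [0.5619, 0.1006, 0.0088]
eef_rot: [[0.289, 0.957, -0.001], [0.957, -0.289, -0.001], [-0.001, -0.001, -1.0]]
ft_force: [-0.4, -7.1, -0.9]
grip_width: 0.0504
grip_force: 3.4
```

Emit:
servo_tool --commands '[{"x": 0.6, "y": 0, "z": 0, "wx": 0, "wy": 0, "wz": 0, "jaw": 0.41}, {"x": 0, "y": 0, "z": 0, "wx": 0, "wy": 0, "wz": 0, "jaw": 0.41}]'

```text
time: 19.32
tool_pos: [0.562, 0.1011, 0.0088]
eef_rot: [[0.289, 0.957, -0.001], [0.957, -0.289, -0.001], [-0.001, -0.001, -1.0]]
ft_force: [-1.2, -7.9, 0.4]
grip_width: 0.0504
grip_force: 3.6
```

```bash
python3 -c "
from h import *
st()"
```

```text
t 19.32 caddy xy [9.  0.1] z 8.8 yaw 73.2 tilt [-1.2e-03 -9.0e-04 -1.0e+00] F x,y,z [-7.87 -1.15  0.45] w 50.4
```

Emit:
servo_tool --commands '[{"x": 0.3, "y": 0, "z": 0.4, "wx": 0, "wy": 0, "wz": 0, "jaw": 0.41}, {"x": 0, "y": 0, "z": 0.4, "wx": 0, "wy": 0, "wz": 0, "jaw": 0.41}, {"x": 0, "y": 0, "z": 0.4, "wx": 0, "wy": 0, "wz": 0, "jaw": 0.41}, {"x": 0, "y": 0, "z": 0.4, "wx": 0, "wy": 0, "wz": 0, "jaw": 0.41}, {"x": 0, "y": 0, "z": 0.4, "wx": 0, "wy": 0, "wz": 0, "jaw": 0.41}]'

```text
time: 19.95
tool_pos: [0.5621, 0.1014, 0.0068]
eef_rot: [[0.289, 0.957, -0.001], [0.957, -0.289, -0.001], [-0.001, -0.001, -1.0]]
ft_force: [-0.4, -8.5, 0.3]
grip_width: 0.0503
grip_force: 3.7
```

```bash
python3 -c "
from h import *
st()"
```

```text
t 19.95 caddy xy [9.2 0.1] z 6.8 yaw 73.2 tilt [-0.0012 -0.001  -1.    ] F x,y,z [-8.25 -2.09  0.34] w 50.3
```

Emit:
servo_tool --commands '[{"x": 0, "y": 0, "z": 0.4, "wx": 0, "wy": 0, "wz": 0, "jaw": 0.41}, {"x": 0, "y": 0, "z": 0.4, "wx": 0, "wy": 0, "wz": 0, "jaw": 0.41}, {"x": 0, "y": 0, "z": 0.4, "wx": 0, "wy": 0, "wz": 0, "jaw": 0.41}, {"x": 0, "y": 0, "z": 0.4, "wx": 0, "wy": 0, "wz": 0, "jaw": 0.41}]'

```text
time: 20.45
tool_pos: [0.5621, 0.1013, 0.0052]
eef_rot: [[0.289, 0.957, -0.001], [0.957, -0.289, -0.001], [-0.001, -0.001, -1.0]]
ft_force: [-1.0, -8.8, 0.1]
grip_width: 0.0507
grip_force: 4.0
```

Emit:
servo_tool --commands '[{"x": 0, "y": 0, "z": 0.4, "wx": 0, "wy": 0, "wz": 0, "jaw": 0.41}, {"x": 0, "y": 0, "z": 0.4, "wx": 0, "wy": 0, "wz": 0, "jaw": 0.41}, {"x": 0, "y": 0, "z": 0.2, "wx": 0, "wy": 0, "wz": 0, "jaw": 0.41}]'

```text
time: 20.82
tool_pos: [0.562, 0.1012, 0.0042]
eef_rot: [[0.289, 0.957, -0.001], [0.957, -0.289, -0.001], [-0.002, -0.001, -1.0]]
ft_force: [-0.9, -9.1, 1.0]
grip_width: 0.0503
grip_force: 4.2
```

```bash
python3 -c "
from h import *
st(); disc('scene',name='p5.png',box=(230,170,330,245))"
```

```text
t 20.82 caddy xy [9.  0.2] z 4.2 yaw 73.2 tilt [-0.0015 -0.0011 -1.    ] F x,y,z [-9.02 -1.75  0.98] w 50.3
disc [58.2 -3.8 50.7] 438.0
```

View pics/p5.png

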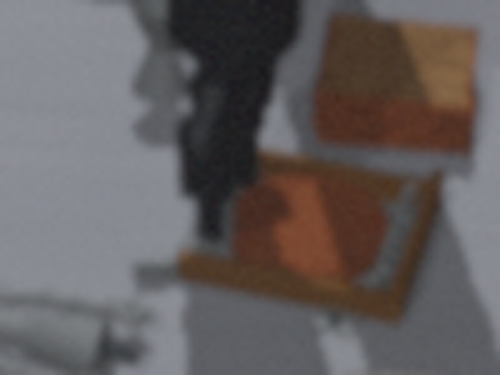

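The coaster, at crop (310,235), is against the plate, and its rear has followed the fingers down. I'm backing off slowly, watching how the force falls.

Emit:
servo_tool --commands '[{"x": -0.5, "y": 0, "z": 0, "wx": 0, "wy": 0, "wz": 0, "jaw": 0.41}, {"x": -0.5, "y": 0, "z": 0, "wx": 0, "wy": 0, "wz": 0, "jaw": 0.41}, {"x": 0, "y": 0, "z": 0, "wx": 0, "wy": 0, "wz": 0, "jaw": 0.41}]'

```text
time: 21.25
tool_pos: [0.562, 0.1008, 0.0043]
eef_rot: [[0.289, 0.957, -0.001], [0.957, -0.289, -0.0], [-0.001, -0.001, -1.0]]
ft_force: [-0.3, -5.0, 0.5]
grip_width: 0.0502
grip_force: 2.7
```

Emit:
servo_tool --commands '[{"x": -0.5, "y": 0, "z": 0, "wx": 0, "wy": 0, "wz": 0, "jaw": 0.41}, {"x": -0.5, "y": 0, "z": 0, "wx": 0, "wy": 0, "wz": 0, "jaw": 0.41}, {"x": 0, "y": 0, "z": 0, "wx": 0, "wy": 0, "wz": 0, "jaw": 0.41}]'

```text
time: 21.62
tool_pos: [0.562, 0.1004, 0.0043]
eef_rot: [[0.289, 0.957, -0.0], [0.957, -0.289, 0.0], [0.0, -0.0, -1.0]]
ft_force: [-0.0, -2.9, -0.4]
grip_width: 0.0502
grip_force: 1.6
```

Emit:
servo_tool --commands '[{"x": -0.5, "y": 0, "z": 0, "wx": 0, "wy": 0, "wz": 0, "jaw": 0.41}, {"x": -0.5, "y": 0, "z": 0, "wx": 0, "wy": 0, "wz": 0, "jaw": 0.41}, {"x": 0, "y": 0, "z": 0, "wx": 0, "wy": 0, "wz": 0, "jaw": 0.41}]'

```text
time: 22.0
tool_pos: [0.5619, 0.0996, 0.0044]
eef_rot: [[0.289, 0.957, 0.0], [0.957, -0.289, 0.0], [0.0, 0.0, -1.0]]
ft_force: [-0.3, -0.9, 1.3]
grip_width: 0.0507
grip_force: 0.7
```

Emit:
servo_tool --commands '[{"x": -2, "y": 0, "z": 0, "wx": 0, "wy": 0, "wz": 0, "jaw": 0.41}, {"x": -4, "y": 0, "z": 0, "wx": 0, "wy": 0, "wz": 0, "jaw": 0.41}, {"x": -4, "y": 0, "z": 0, "wx": 0, "wy": 0, "wz": 0, "jaw": 0.41}, {"x": 0, "y": 0, "z": -2, "wx": 0, "wy": 0, "wz": 0, "jaw": 0.41}]'

```text
time: 22.5
tool_pos: [0.5586, 0.0894, 0.0063]
eef_rot: [[0.29, 0.957, -0.0], [0.957, -0.29, -0.0], [-0.0, -0.0, -1.0]]
ft_force: [0.8, -1.0, 0.3]
grip_width: 0.0504
grip_force: 0.0
```

```bash
python3 -c "
from h import *
st(); disc('scene')"
```

```text
t 22.5 caddy xy [-3.2  0. ] z 6.3 yaw 73.17 tilt [-5.e-04 -0.e+00 -1.e+00] F x,y,z [-0.7  -1.02  0.33] w 50.4
disc [58.1 -2.3 52. ] 441.5
```

The clamp is holding: the force fell to zero and the disc stayed. Next I lift, close the jaws and come over the rear of its top.

Emit:
servo_tool --commands '[{"x": -3, "y": 0, "z": -8, "wx": 0, "wy": 0, "wz": 0, "jaw": 0.41}, {"x": 0, "y": 0, "z": -16, "wx": 0, "wy": 0, "wz": 0, "jaw": 0.41}, {"x": 0, "y": 0, "z": 0, "wx": 0, "wy": 0, "wz": 0, "jaw": 1}, {"x": 0, "y": 0, "z": 0, "wx": 0, "wy": 0, "wz": 0, "jaw": 1}, {"x": 0, "y": 0, "z": 0, "wx": 0, "wy": 0, "wz": 0, "jaw": 1}, {"x": 10, "y": 0, "z": 0, "wx": 0, "wy": 0, "wz": 0, "jaw": 1}, {"x": 10, "y": 0, "z": 0, "wx": 0, "wy": 0, "wz": 0, "jaw": 1}, {"x": 0, "y": 0, "z": 6, "wx": 0, "wy": 0, "wz": 0, "jaw": 1}, {"x": 0, "y": 0, "z": 6, "wx": 0, "wy": 0, "wz": 0, "jaw": 1}, {"x": 0, "y": 0, "z": 0, "wx": 0, "wy": 0, "wz": 0, "jaw": 1}]'

```text
time: 23.8
tool_pos: [0.5631, 0.1058, 0.0175]
eef_rot: [[0.289, 0.957, -0.002], [0.957, -0.289, -0.0], [-0.001, -0.001, -1.0]]
ft_force: [-0.6, -0.9, -0.3]
grip_width: -0.0001
grip_force: 0.0
```

```bash
python3 -c "
from h import *
st(); disc('scene')"
```

```text
t 23.8 caddy xy [13.8  0.5] z 17.5 yaw 73.19 tilt [-1.7e-03 -3.0e-04 -1.0e+00] F x,y,z [-1.01  0.35 -0.33] w -0.1
disc [60.3  0.2 52.5] 433.0
```

Descending in small steps to feel the top.

Emit:
servo_tool --commands '[{"x": 0, "y": 0, "z": 1, "wx": 0, "wy": 0, "wz": 0, "jaw": 1}, {"x": 0, "y": 0, "z": 1, "wx": 0, "wy": 0, "wz": 0, "jaw": 1}, {"x": 0, "y": 0, "z": 0.5, "wx": 0, "wy": 0, "wz": 0, "jaw": 1}, {"x": 0, "y": 0, "z": 0, "wx": 0, "wy": 0, "wz": 0, "jaw": 1}]'

```text
time: 24.35
tool_pos: [0.5638, 0.106, 0.0159]
eef_rot: [[0.289, 0.957, 0.0], [0.957, -0.289, 0.0], [0.0, 0.0, -1.0]]
ft_force: [-0.2, 0.5, -0.2]
grip_width: -0.0
grip_force: 0.0
```

Emit:
servo_tool --commands '[{"x": 0, "y": 0, "z": 0.5, "wx": 0, "wy": 0, "wz": 0, "jaw": 1}, {"x": 0, "y": 0, "z": 0.5, "wx": 0, "wy": 0, "wz": 0, "jaw": 1}, {"x": 0, "y": 0, "z": 0, "wx": 0, "wy": 0, "wz": 0, "jaw": 1}]'

```text
time: 24.72
tool_pos: [0.5638, 0.1061, 0.0148]
eef_rot: [[0.289, 0.957, -0.0], [0.957, -0.289, -0.0], [-0.0, -0.0, -1.0]]
ft_force: [-0.0, 0.7, -0.2]
grip_width: 0.0001
grip_force: 0.0
```

Emit:
servo_tool --commands '[{"x": 0, "y": 0, "z": 0.5, "wx": 0, "wy": 0, "wz": 0, "jaw": 1}, {"x": 0, "y": 0, "z": 0.5, "wx": 0, "wy": 0, "wz": 0, "jaw": 1}, {"x": 0, "y": 0, "z": 0, "wx": 0, "wy": 0, "wz": 0, "jaw": 1}]'

```text
time: 25.1
tool_pos: [0.5638, 0.1061, 0.0138]
eef_rot: [[0.289, 0.957, -0.0], [0.957, -0.289, -0.0], [-0.0, -0.0, -1.0]]
ft_force: [0.2, 0.4, 0.8]
grip_width: 0.0002
grip_force: 0.0
```

Emit:
servo_tool --commands '[{"x": 0, "y": 0, "z": 0.5, "wx": 0, "wy": 0, "wz": 0, "jaw": 1}, {"x": 0, "y": 0, "z": 0, "wx": 0, "wy": 0, "wz": 0, "jaw": 1}]'

```text
time: 25.35
tool_pos: [0.5638, 0.1061, 0.0133]
eef_rot: [[0.289, 0.957, -0.0], [0.957, -0.289, 0.0], [-0.0, -0.0, -1.0]]
ft_force: [0.1, -0.2, 0.9]
grip_width: -0.0
grip_force: 0.0
```

Emit:
servo_tool --commands '[{"x": 0, "y": 0, "z": 0.5, "wx": 0, "wy": 0, "wz": 0, "jaw": 1}, {"x": 0, "y": 0, "z": 0, "wx": 0, "wy": 0, "wz": 0, "jaw": 1}]'

```text
time: 25.6
tool_pos: [0.5638, 0.1061, 0.0128]
eef_rot: [[0.289, 0.957, -0.0], [0.957, -0.289, 0.0], [0.0, -0.0, -1.0]]
ft_force: [-0.4, -0.5, 0.1]
grip_width: -0.0001
grip_force: 0.0
```

Emit:
servo_tool --commands '[{"x": 0, "y": 0, "z": 0.5, "wx": 0, "wy": 0, "wz": 0, "jaw": 1}, {"x": 0, "y": 0, "z": 0, "wx": 0, "wy": 0, "wz": 0, "jaw": 1}]'

```text
time: 25.85
tool_pos: [0.5638, 0.1061, 0.0123]
eef_rot: [[0.289, 0.957, -0.0], [0.957, -0.289, -0.0], [-0.0, -0.0, -1.0]]
ft_force: [-0.5, -0.2, 0.5]
grip_width: 0.0002
grip_force: 0.0
```

Emit:
servo_tool --commands '[{"x": 0, "y": 0, "z": 0.4, "wx": 0, "wy": 0, "wz": 0, "jaw": 1}, {"x": 0, "y": 0, "z": 0, "wx": 0, "wy": 0, "wz": 0, "jaw": 1}]'

```text
time: 26.1
tool_pos: [0.5638, 0.1061, 0.0119]
eef_rot: [[0.289, 0.957, -0.0], [0.957, -0.289, 0.0], [-0.0, -0.0, -1.0]]
ft_force: [-1.0, 0.4, 0.2]
grip_width: -0.0002
grip_force: 0.0
```

Emit:
servo_tool --commands '[{"x": 0, "y": 0, "z": 0.4, "wx": 0, "wy": 0, "wz": 0, "jaw": 1}, {"x": 0, "y": 0, "z": 0, "wx": 0, "wy": 0, "wz": 0, "jaw": 1}]'

```text
time: 26.35
tool_pos: [0.5639, 0.1061, 0.0116]
eef_rot: [[0.289, 0.957, 0.0], [0.957, -0.289, 0.0], [0.0, 0.0, -1.0]]
ft_force: [-0.2, 0.2, 1.9]
grip_width: 0.0
grip_force: 0.6
```

Emit:
servo_tool --commands '[{"x": 0, "y": 0, "z": 0.3, "wx": 0, "wy": 0, "wz": 0, "jaw": 1}, {"x": 0, "y": 0, "z": 0, "wx": 0, "wy": 0, "wz": 0, "jaw": 1}]'

```text
time: 26.6
tool_pos: [0.5639, 0.1061, 0.0116]
eef_rot: [[0.289, 0.957, 0.0], [0.957, -0.289, 0.0], [0.0, 0.0, -1.0]]
ft_force: [-0.8, 0.2, 5.3]
grip_width: 0.0003
grip_force: 2.5
```

Emit:
servo_tool --commands '[{"x": 0, "y": 0, "z": 0.2, "wx": 0, "wy": 0, "wz": 0, "jaw": 1}, {"x": 0, "y": 0, "z": 0, "wx": 0, "wy": 0, "wz": 0, "jaw": 1}]'

```text
time: 26.85
tool_pos: [0.5639, 0.1061, 0.0115]
eef_rot: [[0.289, 0.957, 0.0], [0.957, -0.289, 0.0], [0.0, 0.0, -1.0]]
ft_force: [-1.8, -0.7, 7.2]
grip_width: 0.0001
grip_force: 3.7
```

It's rigid at 11.5 mm under 7 N, which is the seated height. I'm lifting away.

Emit:
servo_tool --commands '[{"x": 0, "y": 0, "z": 0, "wx": 0, "wy": 0, "wz": 0, "jaw": 1}, {"x": 0, "y": 0, "z": -0.5, "wx": 0, "wy": 0, "wz": 0, "jaw": 1}, {"x": 0, "y": 0, "z": -4, "wx": 0, "wy": 0, "wz": 0, "jaw": 1}, {"x": 0, "y": 0, "z": -30, "wx": 0, "wy": 0, "wz": 0, "jaw": 1}, {"x": 0, "y": 0, "z": -50, "wx": 0, "wy": 0, "wz": 0, "jaw": 1}, {"x": 0, "y": 0, "z": -50, "wx": 0, "wy": 0, "wz": 0, "jaw": 1}, {"x": -45, "y": 0, "z": -40, "wx": 0, "wy": 0, "wz": 0, "jaw": 1}, {"x": -45, "y": 0, "z": 0, "wx": 0, "wy": 0, "wz": 0, "jaw": 1}, {"x": -45, "y": 0, "z": 0, "wx": 0, "wy": 0, "wz": 0, "jaw": 1}, {"x": -45, "y": 0, "z": 0, "wx": 0, "wy": 0, "wz": 0, "jaw": 1}, {"x": -45, "y": 0, "z": 0, "wx": 0, "wy": 0, "wz": 0, "jaw": 1}, {"x": -45, "y": 0, "z": 0, "wx": 0, "wy": 0, "wz": 0, "jaw": 1}, {"x": -45, "y": 0, "z": 0, "wx": 0, "wy": 0, "wz": 0, "jaw": 1}, {"x": 0, "y": 0, "z": 0, "wx": 0, "wy": 0, "wz": 0, "jaw": 1}]'

```text
time: 28.6
tool_pos: [0.472, -0.1978, 0.1857]
eef_rot: [[0.293, 0.956, 0.0], [0.956, -0.293, -0.0], [-0.0, 0.0, -1.0]]
ft_force: [-0.1, 0.2, -0.3]
grip_width: 0.0
grip_force: 0.0
```

Run:
```python
from h import *
st(); disc('scene'); disc('top',z=.0115)
a=capture('top')['frame'][130:230,180:290]; b=capture('scene')['frame'][170:270,230:340]
save('fin.png',cv2.resize(np.hstack([a,b]),None,fx=3.6,fy=3.6,interpolation=cv2.INTER_CUBIC))
```

```text
t 28.6 caddy xy [-3.033e+02  1.000e-01] z 185.7 yaw 72.98 tilt [ 3.e-04 -4.e-04 -1.e+00] F x,y,z [ 0.17  0.2  -0.3 ] w 0.0
disc [61.9 -3.3 51. ] 450.5
disc [55.5  3.2 46.5] 717.0
```

View pics/fin.png

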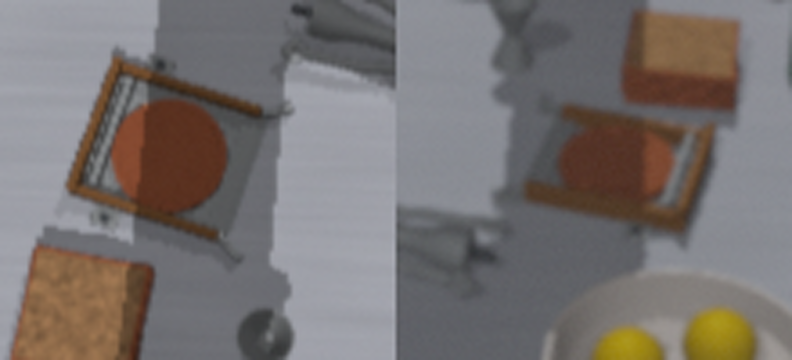

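The final views show the coaster, at (170,155), flat in the teak caddy against the plate. Its centre is at x ≈ 55.5 mm, which is the nominal seat plus an 8 mm liner offset. The neighbouring things are where they were.

```bash
python3 -c "
from h import *
print(workorder.hand_in())"
```

```text
the job is handed in; nothing more can be done
None
```

The terracotta coaster is in the teak caddy, clamped by the sprung plate and lying flat on the pocket floor (top at 11.5 mm). Peak push was about 9 N, the nearby items looked undisturbed, and I handed the job in at about 29 s.

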